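# Clamp a carving in its fixture and lock the lever with a pin

## Task

Set the half-carved wooden elephant's base fully down into the pocket of the red carving fixture, with the bare end of the base at the end where the steel lever is hinged. Then swing the lever fully shut across the bare end, and lock it by pushing the yellow-handled pin from above through the lever's eye into the lug below, until its collar sits on the lever. Leave the mallet, the wax jar and the gouge undisturbed.

Things in the scene. Friction and masses are not known exactly. Their poses are not given: they have to be found in the camera images.
- fixture: Red cast-metal carving fixture fixed to the bench: block 130 (its x) x 76 (y) x 32 mm high, with hinge post and lug beside it. Origin: centre of its underside; z up. Vertical lever hinge axis at x +34, y +50 mm; lug 34 x 34 mm, 41 mm high, centred at x +34, y -54 mm. Its +x end is where the elephant's bare base end belongs.
- pocket (a point): Centre of the floor of the fixture's rectangular pocket, 12 mm above the bench, axes as the fixture's. The pocket is 104 mm (x) by 48 mm (y) and 20 mm deep, with a 3 mm chamfer round its mouth (rim 32 mm above the bench).
- lug_hole (a point): Centre of the mouth of the lug's upright through hole (13.5 mm diameter), 41 mm above the bench.
- lever (a joint): Lever angle about its vertical hinge, rad: 0 = shut (a stop; it lies along the fixture's -y, its eye over the lug hole), growing as it swings out towards the fixture's +x, up to 1.9. Stays where left (about 1 N at the handle moves it). Swings level, underside 43 mm, top 57 mm above the bench: 3 mm above a fully seated base.
- lever_hinge (a point): On the lever's hinge axis, 50 mm above the bench. The round hinge boss (32 mm diameter) is the lever's thickest part, top 61 mm above the bench.
- lever_eye (a point): Centre of the upper mouth of the eye in the lever, a 12.5 mm upright through hole with a 2 mm chamfer, 104 mm from the hinge axis and 57 mm above the bench; the steel around it is 28 x 30 x 14 mm, the rest of the bar is 22 mm wide.
- lever_handle (a point): Middle of the lever's round black handle (16 mm diameter, lying level along the lever, from 118 to 160 mm from the hinge axis), 138 mm from the hinge axis and 50 mm above the bench. Nothing lies under it.
- elephant: Half-carved wooden elephant on a long wooden base, about 150 g. Base 100 (x) x 44 (y) x 28 mm high; origin: centre of its underside; z up. The elephant stands over the -x part, head at the -x end (trunk and tusks reach x -65 mm); the bare end of the base is x +20 to +50 mm. Total height 84 mm.
- elephant_body (a point): Centre of the elephant's flat-sided body, where to grip it: 34 mm wide (y), 48 mm long (x), 38 mm high; at x -12 mm, 65 mm above the underside of the base; ears stand out to 18 mm either side at x -30 to -44 mm.
- pin: Steel locking pin standing upright in its stand: shank 10 mm diameter, 45 mm long, tapered at the tip; above it a collar 22 mm diameter, 4 mm thick; above that a round yellow handle 16 mm diameter, 38 mm tall. Origin: the tip's lower end, on the axis; z up along the pin. At the start the tip is 10 mm above the bench.
- pin_handle (a point): Middle of the pin's yellow handle, on its axis, 69 mm above the tip.
- pin_stand: Fixed dark wooden block 64 x 64 mm, 55 mm high, with a 12 mm hole 50 mm deep in the middle of its top where the pin stands at the start. Origin: centre of its underside.
- mallet: Bystander: wooden mallet lying on the bench, head 60 x 115 x 60 mm, handle along its -x to 200 mm. Origin: under the head's centre.
- wax_jar: Bystander: small jar, 64 mm diameter, 60 mm high. Origin: centre of its underside.
- gouge: Bystander: wooden-handled gouge lying on the bench along its x, about 200 mm long and 30 mm high.
Not all that is in view belongs to the job. There is more than one size of the pin; the one meant has the size given above.

How it is judged:
On the way, in this order (a step that is already met when the one before it is completed fails the run):
1. the elephant's base is fully down in the pocket, bare end at the lever's end, while the lever is still open (x of elephant in the frame of pocket between -0.004 and 0.004 m and y of elephant in the frame of pocket between -0.004 and 0.004 m and z of elephant in the frame of pocket below 0.0025 m and angle between the z axis of elephant and the z axis of fixture, either way round below 0.06 rad and angle between the x axis of elephant and the x axis of fixture, either way round below 0.1 rad and x of elephant_body in the frame of pocket below 0 m and value of joint lever above 0.8 rad), for 0.2 s.
2. the lever is fully shut over the seated base, the pin not yet in the lug (value of joint lever below 0.05 rad and x of elephant in the frame of pocket between -0.004 and 0.004 m and y of elephant in the frame of pocket between -0.004 and 0.004 m and z of elephant in the frame of pocket below 0.0025 m and angle between the z axis of elephant and the z axis of fixture, either way round below 0.06 rad and horizontal distance between pin and lug_hole above 0.05 m), for 0.2 s.
3. the pin goes down through the lever's eye into the lug until its collar sits on the lever (horizontal distance between pin and lug_hole below 0.004 m and horizontal distance between pin_handle and lever_eye below 0.006 m and z of pin in the frame of lug_hole below -0.025 m and angle between pin's own z axis and vertical below 0.1 rad and z of pin in the frame of lever_eye below -0.042 m and value of joint lever below 0.05 rad), for 0.2 s.
At the end, for the whole second after the job is handed in: Base level on the pocket floor (2.5 mm in height, 4 mm sideways), bare end at the lever's end; lever shut (under 0.05 rad); pin upright (0.1 rad) through the eye and in the lug hole (4 mm), collar within 3 mm of the lever's top; elephant and pin at rest (all of step 3 and x of elephant in the frame of pocket between -0.004 and 0.004 m and y of elephant in the frame of pocket between -0.004 and 0.004 m and z of elephant in the frame of pocket below 0.0025 m and angle between the z axis of elephant and the z axis of fixture, either way round below 0.06 rad and x of elephant_body in the frame of pocket below 0 m and linear speed of each of elephant, pin below 0.02 m/s); the robot touches nothing.
It fails at once if the mallet is shifted by more than 30 mm (distance of mallet from where it was at the start of the episode above 0.03 m).
It fails at once if the wax jar is shifted by more than 30 mm (distance of wax_jar from where it was at the start of the episode above 0.03 m).
It fails at once if the gouge is shifted by more than 30 mm (distance of gouge from where it was at the start of the episode above 0.03 m).
It also fails if it takes over 70 s, if anything falls off the work surface, if the arm or the gripper's body presses on something with over 40 N, if the wrist force passes 120 N, or if a joint passes its speed limit or range.

## Robot

A 7-joint arm with a two-finger parallel gripper is mounted at the origin on the work surface. World frame = base frame: x ahead of the robot, y to its left, z up, the work surface at z = 0. Lengths are in m, angles in rad, forces in N, time in s.
With the tool pointing down it reaches from about 0.4 to 0.85 m from the base axis. Payload 10.4 kg.
Tool frame: the origin (TCP) lies midway between the tips of the shut fingers; the grasp point (between the pads) lies 19 mm behind it; z points along the fingers, x is the direction in which the jaws open and shut, and the axes are right-handed (so a half turn about z gives the same grasp; the last joint's range is limited). The gripper opens to 85 mm and grips with 20 to 120 N. Pads are 22 mm wide; open, the fingers measure 114 mm over their backs; the gripper's body (76 mm by 85 mm) begins 54 mm behind the grasp point. The pads swing forward as they close: fully open they stand 13 mm farther back than shut.
Start: joints at [1.217, 0.332, -0.065, 1.46, 0.022, 1.35, -0.088], TCP at [0.203, -0.591, 0.231] pointing down, gripper open.
Joint ranges: [-2.6, 2.6], [-0.5, 2.12], [-1.47, 1.34], [0.16, 2.42], [-1.27, 4.41], [0.06, 2.06], [-2.6, 2.6]. Speed limits (rad/s): [2.22, 2.22, 2.79, 2.79, 3.14, 3.14, 3.14].

## Interface

Orientations are given as a unit quaternion [w, x, y, z].
In Python, from cell import bot gives the robot as it stands.
- The arm moves only by the tool send_rows, never from a script. Its argument "deltas" is a list of rows, each a list of 3 entries, a list of its own where there are three numbers: the opening, from 0 (shut) to 1 (fully open), then the shift along the tool's x, y, z in mm, then the turn about the tool's z in degrees. In form: [[gripper, [tx, ty, tz], spin], ...]. A call has 1 to 12 rows; each row shifts and turns the commanded pose from where the row before left it, along the tool's axes as they then stand; what a row does not reach is not made up. A row lasts 1/8 s, in which the tool goes at most 62.5 mm and 10.7 degrees, less where a joint would pass 70% of its speed; a pose out of reach is approached as far as the arm can. A call is refused whole if a number of a shift passes 62.5 or a number of a turn 10.7, either way. A call with a gripper value outside its range is refused whole. The fingers move at their own pace and stop on an object; the grip force is fixed at half the most. Time passes only in rows, so rows that do not move let the fingers close. It gives the time, the measured TCP pose, the force and the opening at its end, in the units of the state.
- bot.sense(): the state, without advancing time (a new reading comes with each control period).
- bot.capture(name): name is "scene" or "top" or "wrist"; returns a dict with "image" (420x560x3 uint8, red, green, blue), "depth" (420x560 float32, m along the optical axis (not along the pixel's ray), 0 where there is no reading), "camera_matrix" (3x3 intrinsics, pixels), "rvec" (rotation vector, rad) and "tvec" (3), from world to camera coordinates, as OpenCV has them; the wrist camera has in their place "T_tool_cam" (4x4, takes a point from camera to tool coordinates, whose origin is the TCP and whose axes are the tool frame's). Camera axes: x right, y down, z forward; pixel columns grow to the right and rows downward; lengths in m; the calibration is good to about 2 mm. A picture is of the moment at which its call begins: read the wrist's pose just before it.
- bot.job_done(): hands the job in, once; it reports no verdict.
Trained networks look in the newest picture that a camera, given by its name, has taken for a name from the list of things; names that differ only in an ending like _2 or _b are one class to them, and where a whole thing is asked for, a point or a joint stands for the part that bears it (a point fixed in the world has none). Each returns a list of dicts, best first, with "score" (0 to 1); they miss things now and then, are a little off and sometimes report something else, mostly with a low value. They report only what shows in the picture. A call takes as long as a camera call. They do not tell look-alikes from the thing itself.
- bot.recognise(camera, thing): "rect" ([left, top, right, bottom] in pixels, round what is visible of it).
- bot.masks_of(camera, thing): "region" (420x560 bool, what is visible of it) and "rect" ([left, top, right, bottom] in pixels, round what is visible of it).
- bot.tip_of(camera, thing): "point" ([column, row] in pixels: a listed point, or the origin of a listed thing).
The state is a dict: "time": time; "joint_pos": joint angles; "dq": joint speeds; "effort": joint torques, N m; "position": TCP position; "ee_rot": TCP orientation; "contact_force": force on the tool from outside, world axes, zero at the start; "wrist_torque": the same for the moment, N m; "width": finger opening in m.
Only numpy, scipy, OpenCV 4.12 (cv2) and the standard library are available. Lean on these libraries where they do the work, as an engineer would, in place of code of your own. Each camera call takes 0.05 s, during which the arm holds its last target. There are 200 camera calls.

## Working session

There is one attempt and no reset: what is moved stays moved. The work goes in short steps, Python scripts to look and compute and a tool call to move; the robot and the scene stay as the last step left them, time stands still between calls to the robot, and variables do not carry over. Pictures are saved under pics/ and viewed, about 8 in all and at most 12, crops included, and the job is handed in when it is done.

Besides the shell and the picture viewer there is one more tool, called after "Request:" in YAML: its name, and indented under it one key for each argument. send_rows: Moves the arm, as the interface text tells. Its arguments: {"type":"object","properties":{"deltas":{"type":"array","items":{"type":"array"}}},"required":["deltas"]}

```bash
mkdir -p pics; cat > h.py <<'E'
import numpy as np, cv2
from cell import bot
from scipy.spatial.transform import Rotation as R
def save(n,im): cv2.imwrite(f'pics/{n}.png',cv2.cvtColor(im,cv2.COLOR_RGB2BGR))
def tool():
    s=bot.sense(); q=s['ee_rot']; T=np.eye(4); T[:3,:3]=R.from_quat([q[1],q[2],q[3],q[0]]).as_matrix(); T[:3,3]=s['position']; return T
def cap(n):
    T=tool(); c=bot.capture(n)
    if n=='wrist': W=T@c['T_tool_cam']
    else:
        C=np.eye(4); C[:3,:3]=cv2.Rodrigues(np.array(c['rvec'],float))[0]; C[:3,3]=np.ravel(c['tvec']); W=np.linalg.inv(C)
    c['W']=W; return c
def cloud(c):
    K=c['camera_matrix']; d=c['depth']; v,u=np.mgrid[:d.shape[0],:d.shape[1]]
    P=np.stack([(u-K[0,2])/K[0,0]*d,(v-K[1,2])/K[1,1]*d,d],-1)
    X=P@c['W'][:3,:3].T+c['W'][:3,3]; X[d==0]=np.nan; return X
def px_at_z(c,p,z):
    K=c['camera_matrix']; r=c['W'][:3,:3]@np.array([(p[0]-K[0,2])/K[0,0],(p[1]-K[1,2])/K[1,1],1]); o=c['W'][:3,3]
    return o+r*(z-o[2])/r[2]
def proj(c,X):
    p=np.linalg.inv(c['W'])@np.append(X,1); q=c['camera_matrix']@p[:3]; return q[:2]/q[2]
E
cat > a.py <<'E'
from h import *
print(bot.sense())
zs=dict(lug_hole=.041,lever_hinge=.05,lever_eye=.057,lever_handle=.05,elephant=0,elephant_body=.065,pin=.01,pin_handle=.079,pin_stand=0,pocket=.012,fixture=0,mallet=0,wax_jar=0,gouge=0)
for cam in ['top','scene']:
    c=cap(cam); save(cam,c['image']); X=cloud(c)
    np.savez(f'{cam}.npz',X=X,image=c['image'])
    print(cam,c['W'][:3,3])
    for t,z in zs.items():
        for r in bot.tip_of(cam,t)[:3]:
            print(t,round(r['score'],2),np.round(r['point'],1),np.round(px_at_z(c,r['point'],z),3))
a=cv2.imread('pics/top.png')
E
python3 a.py; ls
```

```text
{'time': 0.0, 'joint_pos': array([ 1.21736487,  0.33286395, -0.06470417,  1.46095101,  0.02161032,
        1.34990461, -0.08850248]), 'dq': array([ 0.00177442, -0.00125054,  0.00033619, -0.00106471,  0.00057872,
        0.00093945, -0.00185447]), 'effort': array([-1.99908871e-03, -6.25442076e+01,  4.78151988e-02, -3.91605341e+01,
        1.62000605e-02,  9.82896017e-03,  5.40501719e-05]), 'position': array([ 0.20288806, -0.59074929,  0.23051627]), 'ee_rot': array([-3.84196648e-04,  8.13895697e-01, -5.81010570e-01, -6.03585842e-04]), 'contact_force': array([ 0.56042659, -0.09460712,  0.20533269]), 'wrist_torque': array([-0.02848921,  0.00552095, -0.03822779]), 'width': 0.08545513594916064}
top [ 0.46587671 -0.01514184  1.29440647]
lug_hole 0.87 [285.8 251.4] [0.487 0.003 0.041]
lever_hinge 0.77 [293.2 205.9] [ 0.595 -0.016  0.05 ]
lever_eye 0.61 [337.5 217.4] [ 0.565 -0.12   0.057]
lever_handle 0.6 [353.2 220.2] [ 0.559 -0.157  0.05 ]
lever_handle 0.48 [417.6 247.5] [ 0.493 -0.306  0.05 ]
elephant 0.9 [417.2 247.1] [ 0.495 -0.317  0.   ]
elephant 0.56 [339.2 216.9] [ 0.571 -0.129  0. 
[... 956 characters left out ...]
2 200.6] [ 0.469 -0.328  0.   ]
elephant_body 0.89 [173.3 183.1] [ 0.486 -0.313  0.065]
elephant_body 0.52 [425.5 217.7] [0.482 0.306 0.065]
elephant_body 0.41 [270.1 230.9] [ 0.622 -0.017  0.065]
pin 0.62 [425.9 267.5] [0.59  0.316 0.01 ]
pin_handle 0.54 [425.  253.6] [0.635 0.303 0.079]
pin_handle 0.5 [423.  217.2] [0.503 0.298 0.079]
pin_stand 0.55 [422.9 244.2] [0.493 0.311 0.   ]
pocket 0.94 [295.8 237.5] [0.561 0.026 0.012]
pocket 0.18 [420.2 247.4] [0.524 0.303 0.012]
fixture 0.85 [292.7 245.5] [0.577 0.023 0.   ]
mallet 0.68 [387.9 308.4] [0.722 0.248 0.   ]
wax_jar 0.63 [306.  303.6] [0.751 0.093 0.   ]
gouge 0.56 [143.2 251.4] [ 0.687 -0.298  0.   ]
a.py
h.py
pics
scene.npz
top.npz
```

```bash
python3 -c "
import cv2
a=cv2.imread('pics/top.png'); b=cv2.imread('pics/scene.png')
cv2.imwrite('pics/c1.png',cv2.resize(a[120:300,130:450],(800,450),interpolation=3))
cv2.imwrite('pics/c2.png',cv2.resize(b[150:340,120:470],(800,434),interpolation=3))"
```

```text
(no output)
```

View pics/c1.png

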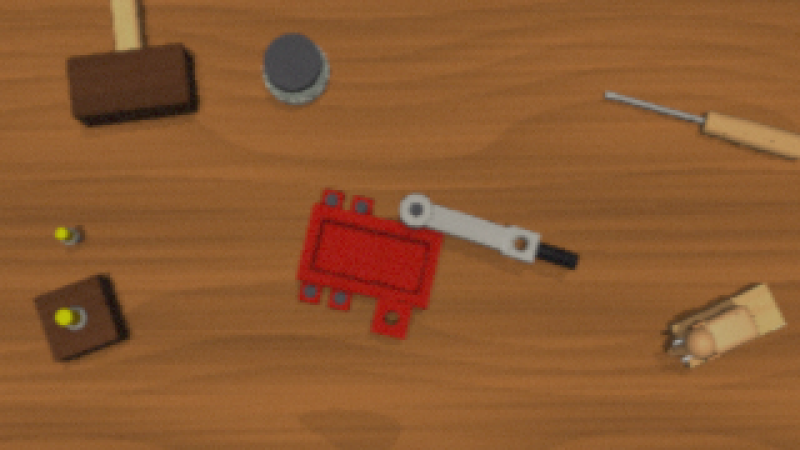

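View pics/c2.png

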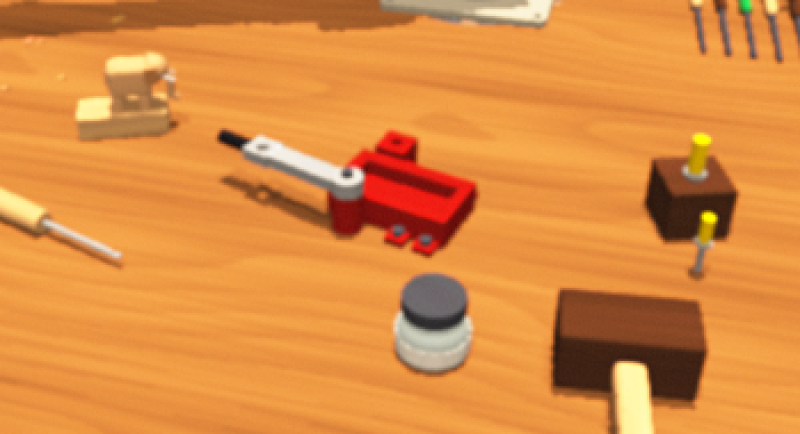

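Two yellow pins show. The one standing in the dark stand is at top pixel (157,247), and a smaller one on the bare bench is at (157,214). The one in the stand matches the description. The jar, mallet and gouge are clear of the elephant, which is at about (418,250). First I'll look closely with the wrist camera.

Request:
send_rows:
  deltas:
    - [1,[-26,-51.6,-7],0]
    - [1,[-26,-51.6,-7],0]
    - [1,[-26,-51.6,-7],0]
    - [1,[-26,-51.6,-7],0]
    - [1,[-26,-51.6,-7],0]
    - [1,[-26,-51.6,-7],0]
    - [1,[-26,-51.6,-7],0]

```text
time: 2.38
position: [0.4866, -0.3003, 0.2808]
ee_rot: [0.0, 0.814, -0.581, 0.0]
contact_force: [0.1, 0.1, -0.2]
width: 0.0854
```

Request:
send_rows:
  deltas:
    - [1,[0,0,0],-10.6]
    - [1,[0,0,0],-10.6]
    - [1,[0,0,0],-10.6]
    - [1,[0,0,0],-10.6]
    - [1,[0,0,0],-10.6]
    - [1,[0,0,0],-10.6]
    - [1,[0,0,0],-10.6]
    - [1,[0,0,0],-10.6]
    - [1,[0,0,0],-10.6]
    - [1,[0,0,0],0]
    - [1,[0,0,0],0]

```text
time: 3.75
position: [0.4855, -0.3017, 0.2804]
ee_rot: [0.0, 0.978, 0.209, 0.0]
contact_force: [-0.8, 0.2, -0.5]
width: 0.0853
```

```bash
cat > b.py <<'E'
import sys
from h import *
n=sys.argv[1]; things=sys.argv[2:]
zs=dict(lug_hole=.041,lever_hinge=.061,lever_eye=.057,lever_handle=.05,elephant=0,elephant_body=.065,pin=.01,pin_handle=.079,pin_stand=0,pocket=.012,fixture=0)
s=bot.sense(); print(s['time'],s['position'],s['joint_pos'].round(2),s['contact_force'].round(1)); T=tool(); print('xyaw',np.degrees(np.arctan2(T[1,0],T[0,0])))
c=cap('wrist'); print(np.round(c['T_tool_cam'],3).tolist(), c['camera_matrix'].round(0).tolist()); save(n,c['image']); X=cloud(c); np.savez(n+'.npz',X=X,image=c['image'],W=c['W'],K=c['camera_matrix'])
for t in things:
    for r in bot.tip_of('wrist',t)[:2]: print(t,round(r['score'],2),np.round(r['point'],1),np.round(px_at_z(c,r['point'],zs[t]),4))
E
python3 b.py w1 elephant elephant_body
```

```text
3.75 [ 0.48549392 -0.30171953  0.28035699] [ 0.89  0.23 -0.49  1.51  0.11  1.43  0.82] [-0.8  0.2 -0.5]
xyaw 24.104327776710104
[[1.0, 0.0, 0.0, -0.0], [-0.0, 0.963, 0.27, -0.068], [0.0, -0.27, 0.963, -0.142], [0.0, 0.0, 0.0, 1.0]] [[311.0, 0.0, 281.0], [0.0, 311.0, 206.0], [0.0, 0.0, 1.0]]
elephant 0.55 [277.7 182.4] [ 0.4881 -0.3185  0.    ]
elephant_body 0.67 [274.4 182.6] [ 0.4799 -0.3081  0.065 ]
```

```bash
cat > e.py <<'E'
from h import *
d=np.load('w1.npz'); X=d['X'].reshape(-1,3); X=X[~np.isnan(X[:,0])]
near=X[np.hypot(X[:,0]-.485,X[:,1]+.31)<.09]
print('bench',np.median(near[near[:,2]<.012][:,2]))
B=near[(near[:,2]>.022)&(near[:,2]<.033)]
print(len(B),np.median(B[:,2]),cv2.minAreaRect((B[:,:2]*1000).astype(np.float32)))
for lo,hi in [(.04,.06),(.06,.08),(.08,.095)]:
    b=near[(near[:,2]>lo)&(near[:,2]<hi)]; print(lo,len(b),np.median(b[:,2]) if len(b) else 0,cv2.minAreaRect((b[:,:2]*1000).astype(np.float32)))
E
python3 e.py; python3 -c "
import cv2
a=cv2.imread('pics/w1.png'); cv2.imwrite('pics/w1c.png',cv2.resize(a[90:280,170:390],(660,570)))"
```

```text
bench -0.0007868718987209811
866 0.02716607137363944 ((486.8653564453125, -318.3838806152344), (43.94987487792969, 100.30475616455078), 23.866024017333984)
0.04 24 0.05669479992695306 ((462.2121276855469, -264.2403259277344), (9.507898330688477, 5.360452651977539), 31.368045806884766)
0.06 276 0.07685365561151067 ((477.5544738769531, -296.4353942871094), (34.43317413330078, 74.28128814697266), 24.249372482299805)
0.08 1499 0.08308908807273274 ((477.94024658203125, -298.1940002441406), (35.14435958862305, 63.356422424316406), 24.018503189086914)
```

View pics/w1c.png

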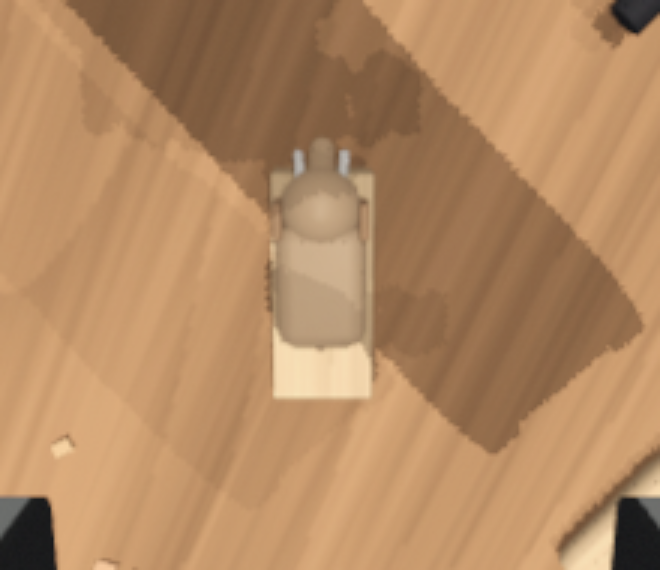

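The depth fits the known sizes: the base measures 100.3×43.9 mm with its top at 27 mm. The crop shows the elephant with its head at the top and the bare end at the bottom (320,370), and the jaws are already aligned to it. Next I'll look at the fixture.

Request:
send_rows:
  deltas:
    - [1,[32,-40.5,-5],0]
    - [1,[32,-40.5,-5],0]
    - [1,[32,-40.5,-5],0]
    - [1,[32,-40.5,-5],0]
    - [1,[32,-40.5,-5],0]
    - [1,[32,-40.5,-5],0]
    - [1,[0,0,0],9]
    - [1,[0,0,0],9]
    - [1,[0,0,0],9]
    - [1,[0,0,0],9]
    - [1,[0,0,0],0]
    - [1,[0,0,0],0]

```text
time: 5.4
position: [0.5602, -0.0011, 0.3103]
ee_rot: [0.0, 0.995, -0.1, 0.0]
contact_force: [-0.1, -1.1, 0.9]
width: 0.0854
```

```bash
python3 b.py w2 fixture pocket lug_hole lever_hinge lever_eye lever_handle; cat > f.py <<'E'
from h import *
d=np.load('w2.npz'); X=d['X']; I=d['image'].astype(int)
red=(I[...,0]>90)&(I[...,1]<70)&(I[...,2]<70)
g=red&(abs(X[...,2]-.032)<.004); P=X[g]; print('rim',len(P),np.median(P[:,2]))
m=cv2.morphologyEx(g.astype(np.uint8),cv2.MORPH_OPEN,np.ones((2,2)))
n,l,st,_=cv2.connectedComponentsWithStats(g.astype(np.uint8)); k=1+st[1:,4].argmax(); P=X[l==k]; print(cv2.minAreaRect((P[:,:2]*1000).astype(np.float32)))
c0=np.array([.561,.023])
f=red&(abs(X[...,2]-.012)<.003)&(np.hypot(X[...,0]-c0[0],X[...,1]-c0[1])<.07)
n,l,st,_=cv2.connectedComponentsWithStats(f.astype(np.uint8)); k=1+st[1:,4].argmax(); P=X[l==k]; print('floor',len(P),np.median(P[:,2]),cv2.minAreaRect((P[:,:2]*1000).astype(np.float32)))
u=red&(abs(X[...,2]-.041)<.003); n,l,st,_=cv2.connectedComponentsWithStats(u.astype(np.uint8)); k=1+st[1:,4].argmax(); P=X[l==k]; print('lug',len(P),cv2.minAreaRect((P[:,:2]*1000).astype(np.float32)))
v=(abs(X[...,2]-.057)<.0025)&~red; P=X[v]; print('lever',len(P),cv2.minAreaRect((P[:,:2]*1000).astype(np.float32)))
v=(X[...,2]>.0595)&(X[...,2]<.063)&(np.hypot(X[...,0]-.59,X[...,1]+.018)<.03); P=X[v]; print('boss',len(P),cv2.minEnclosingCircle((P[:,:2]*1000).astype(np.float32)))
E
python3 f.py
```

```text
5.4 [ 0.56022557 -0.0010799   0.31030427] [ 0.46  0.21 -0.63  1.48  0.12  1.49 -0.37] [-0.1 -1.1  0.9]
xyaw -11.475159840445993
[[1.0, 0.001, -0.0, -0.0], [-0.0, 0.963, 0.27, -0.068], [0.0, -0.27, 0.963, -0.142], [0.0, 0.0, 0.0, 1.0]] [[311.0, 0.0, 281.0], [0.0, 311.0, 206.0], [0.0, 0.0, 1.0]]
fixture 0.94 [273.6 148.6] [0.5552 0.0274 0.    ]
pocket 0.73 [279.8 153. ] [0.563  0.0207 0.012 ]
lug_hole 0.66 [237.  179.7] [5.002e-01 2.000e-04 4.100e-02]
lever_hinge 0.77 [312.8 183.8] [ 0.5978 -0.021   0.061 ]
lever_eye 0.91 [301.  254.4] [ 0.5651 -0.1166  0.057 ]
lever_handle 0.82 [298.3 278.5] [ 0.5543 -0.1562  0.05  ]
rim 1591 0.030847815160905734
((562.04736328125, 16.155330657958984), (118.32147979736328, 92.43037414550781), 79.19744110107422)
floor 1518 0.011203124813687182 ((557.4652099609375, 23.976268768310547), (104.44271850585938, 48.17012023925781), 76.36956787109375)
lug 519 ((497.5367736816406, 3.7922744750976562), (34.12801742553711, 33.22429275512695), 76.64312744140625)
lever 2796 ((636.2276000976562, -12.049423217773438), (358.65765380859375, 78.68348693847656), 49.78940963745117)
boss 300 ((598.1400756835938, -20.46466064453125), 15.676240921020508)
```

View pics/w2.png

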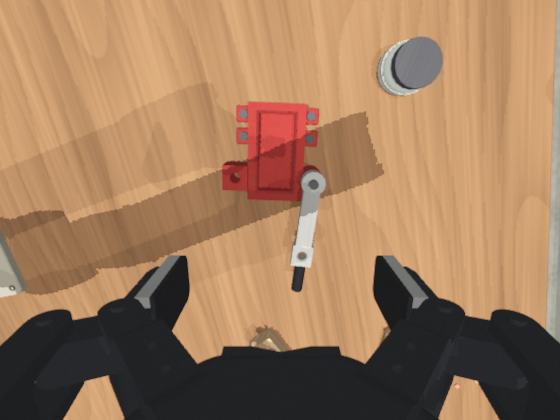

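Request:
send_rows:
  deltas:
    - [1,[-2.6,52.6,20],0]
    - [1,[-2.6,52.6,20],0]
    - [1,[-2.6,52.6,20],0]
    - [1,[-2.6,52.6,20],0]
    - [1,[-2.6,52.6,20],0]
    - [1,[-2.7,52.7,20],0]
    - [1,[0,0,20],-8.85]
    - [1,[0,0,20],-8.85]
    - [1,[0,0,0],-8.85]
    - [1,[0,0,0],-8.85]
    - [1,[0,0,0],0]
    - [1,[0,0,0],0]

```text
time: 7.25
position: [0.4811, -0.3072, 0.1503]
ee_rot: [0.0, 0.979, 0.204, 0.0]
contact_force: [-1.0, -0.8, -0.4]
width: 0.0853
```

```bash
cat > g.py <<'E'
import sys
from h import *
# target x y z xyaw -> shift in current tool axes (mm), spin deg
x,y,z,w=map(float,sys.argv[1:5]); T=tool(); s=bot.sense()
yaw=np.degrees(np.arctan2(T[1,0],T[0,0])); d=T[:3,:3].T@(np.array([x,y,z])-T[:3,3])*1000
print('t',s['time'],'pos',s['position'].round(4),'yaw',yaw.round(2),'F',s['contact_force'].round(1),'w',s['width'].round(4))
print('shift',d.round(1),'spin',round(-((w-yaw+180)%360-180),2),'zax',T[:3,2].round(3))
E
python3 g.py .4820 -.3074 .045 23.9
```

```text
Traceback (most recent call last):
  File "g.py", line 6, in <module>
    print('t',s['time'],'pos',s['position'].round(4),'yaw',yaw.round(2),'F',s['contact_force'].round(1),'w',s['width'].round(4))
                                                                                                            ^^^^^^^^^^^^^^^^
AttributeError: 'float' object has no attribute 'round'
```

Request:
send_rows:
  deltas:
    - [1,[0.8,0.5,30],-0.3]
    - [1,[0,0,30],0]
    - [1,[0,0,25],0]
    - [1,[0,0,20],0]
    - [1,[0,0,0],0]
    - [0.3,[0,0,0],0]
    - [0,[0,0,0],0]
    - [0,[0,0,0],0]
    - [0,[0,0,0],0]
    - [0,[0,0,0],0]
    - [0,[0,0,0],0]

```text
time: 8.62
position: [0.4826, -0.3076, 0.0462]
ee_rot: [0.001, 0.978, 0.208, 0.0]
contact_force: [-1.1, 0.4, 6.8]
width: 0.0333
```

```bash
sed -i "s/s\['width'\].round(4)/round(s['width'],4)/" g.py; python3 g.py .4820 -.3074 .165 23.9
```

```text
t 8.625 pos [ 0.4826 -0.3076  0.0462] yaw 24.05 F [-1.1  0.4  6.8] w 0.0333
shift [  -0.4   -0.3 -118.8] spin 0.15 zax [ 0.001 -0.001 -1.   ]
```

Request:
send_rows:
  deltas:
    - [0,[0,0,-20],0]
    - [0,[0,0,-50],0]
    - [0,[0,0,-50],0]
    - [0,[16,-21,0],0]
    - [0,[30,-40,0],0]
    - [0,[30,-40,0],0]
    - [0,[30,-40,0],0]
    - [0,[30,-40,0],0]
    - [0,[30,-40,0],0]
    - [0,[30,-40,0],0]
    - [0,[14.6,-20.3,0],0]
    - [0,[0,0,0],0]

```text
time: 10.12
position: [0.5596, 0.0381, 0.1663]
ee_rot: [-0.0, 0.978, 0.21, 0.0]
contact_force: [0.2, -0.3, -1.5]
width: 0.0333
```

Request:
send_rows:
  deltas:
    - [0,[0,0,0],9.4]
    - [0,[0,0,0],9.4]
    - [0,[0,0,0],9.4]
    - [0,[0,0,0],9.4]
    - [0,[0,0,0],0]
    - [0,[0,0,0],0]
    - [0,[0,0,0],0]

```text
time: 11.0
position: [0.5597, 0.0351, 0.1654]
ee_rot: [0.0, 0.993, -0.117, 0.0]
contact_force: [-0.2, -0.9, -1.2]
width: 0.0335
```

```bash
python3 g.py .5602 .0353 .060 -13.5; cat > top.py <<'E'
import sys
from h import *
c=cap('wrist'); X=cloud(c); np.savez('w3.npz',X=X,image=c['image']); save(sys.argv[1],c['image'])
E
python3 top.py w3
```

```text
t 11.0 pos [0.5597 0.0351 0.1654] yaw -13.45 F [-0.2 -0.9 -1.2] w 0.0335
shift [  0.5  -0.3 105.4] spin 0.05 zax [-0. -0. -1.]
```

View pics/w3.png

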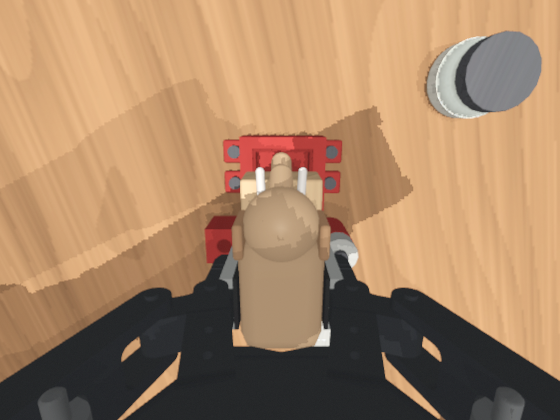

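The wrist view shows the elephant held square, with its trunk at (280,160) over the pocket's far end. I'll measure how it sits in the hand before lowering it.

```bash
python3 - <<'E'
from h import *
X=np.load('w3.npz')['X'].reshape(-1,3); c=np.array([.5575,.0240]); a=np.radians(-103.63)
ex=np.array([np.cos(a),np.sin(a)]); ey=np.array([-ex[1],ex[0]])
L=np.c_[(X[:,:2]-c)@ex,(X[:,:2]-c)@ey,X[:,2]]*1000
b=L[(L[:,2]>143)&(L[:,2]<151)&(L[:,0]<-38)&(abs(L[:,1])<30)]
print(len(b),b.min(0),b.max(0),np.median(b,0))
for s in (-1,1):
  e=b[b[:,1]*s>15]; print(s,len(e),np.percentile(e[:,1]*s,[50,95,100]),e[:,2].mean())
f=b[b[:,0]<-48]; print('end',len(f))
t=L[(L[:,2]>190)&(L[:,0]>-28)&(L[:,0]<12)&(abs(L[:,1])<22)]
A=np.c_[t[:,:2],np.ones(len(t))]; print('top plane',np.linalg.lstsq(A,t[:,2],rcond=None)[0],len(t),t[:,1].min(),t[:,1].max())
E
```

```text
772 [-49.51574115 -22.64737844 143.14782082] [-38.00310783  21.25543849 148.39267766] [-44.82840466   5.67822957 146.38760134]
-1 301 [18.88508685 22.30186896 22.64737844] 146.32218419591698
1 245 [17.93356191 20.65582175 21.25543849] 146.33452539716365
end 147
top plane [-1.47568776e+00 -4.82876373e-02  1.99034945e+02] 17252 -21.99791202438509 21.999551740720634
```

Request:
send_rows:
  deltas:
    - [0,[0.6,-0.4,20],0]
    - [0,[0,0,30],0]
    - [0,[0,0,25],0]
    - [0,[0,0,5],0]
    - [0,[0,0,0],0]
    - [0,[0,0,4],0]
    - [0,[0,0,4],0]
    - [0,[0,0,4],0]
    - [0,[0,0,0],0]

```text
time: 12.18
position: [0.5602, 0.0356, 0.073]
ee_rot: [0.0, 0.993, -0.118, -0.0]
contact_force: [0.0, 0.2, -0.8]
width: 0.0334
```

```bash
python3 g.py .5602 .0353 .060 -13.5
```

```text
t 12.175 pos [0.5602 0.0356 0.073 ] yaw -13.55 F [ 0.   0.2 -0.8] w 0.0334
shift [ 0.1  0.3 13. ] spin -0.05 zax [-0. -0. -1.]
```

Request:
send_rows:
  deltas:
    - [0,[0,0,4],0]
    - [0,[0,0,4],0]
    - [0,[0,0,4],0]
    - [0,[0,0,2],0]
    - [0,[0,0,1],0]
    - [0,[0,0,0],0]

```text
time: 12.92
position: [0.5605, 0.0357, 0.0583]
ee_rot: [0.0, 0.993, -0.118, 0.0]
contact_force: [0.2, 1.4, -1.4]
width: 0.0335
```

```bash
python3 g.py .5602 .0353 .060 -13.5
```

```text
t 12.925 pos [0.5605 0.0357 0.0583] yaw -13.54 F [ 0.2  1.4 -1.4] w 0.0335
shift [-0.1  0.5 -1.7] spin -0.04 zax [ 0. -0. -1.]
```

Request:
send_rows:
  deltas:
    - [0,[0,0,1],0]
    - [0,[0,0,0.7],0]
    - [0,[0,0,0],0]
    - [0.3,[0,0,0],0]
    - [0.7,[0,0,0],0]
    - [0.7,[0,0,0],0]
    - [0.7,[0,0,0],0]
    - [0.7,[0,0,-30],0]
    - [0.7,[0,0,-50],0]
    - [1,[0,0,-50],0]
    - [1,[0,0,-50],0]
    - [1,[0,0,-10],0]

```text
time: 14.42
position: [0.5618, 0.0361, 0.2502]
ee_rot: [-0.0, 0.993, -0.118, 0.003]
contact_force: [-0.9, -0.4, -0.3]
width: 0.0854
```

Request:
send_rows:
  deltas:
    - [1,[0,30,-20],0]
    - [1,[0,30,-20],0]
    - [1,[0,0,0],0]

```text
time: 14.8
position: [0.5465, -0.0253, 0.2872]
ee_rot: [0.001, 0.993, -0.12, 0.001]
contact_force: [0.0, 0.1, 0.3]
width: 0.0856
```

```bash
python3 b.py w4 lever_eye lever_handle lever_hinge; cat > k.py <<'E'
from h import *
import sys
d=np.load(sys.argv[1]); X=d['X'].reshape(-1,3); c=np.array([.5575,.0240]); a=np.radians(-103.63)
ex=np.array([np.cos(a),np.sin(a)]); ey=np.array([-ex[1],ex[0]])
L=np.c_[(X[:,:2]-c)@ex,(X[:,:2]-c)@ey,X[:,2]]*1000
b=L[(abs(L[:,2]-39.5)<3)&(abs(L[:,0])<56)&(abs(L[:,1])<27)]
print('base',len(b),b.min(0),b.max(0),np.median(b,0),cv2.minAreaRect(b[:,:2].astype(np.float32)))
A=np.c_[b[:,:2],np.ones(len(b))]; print(np.linalg.lstsq(A,b[:,2],rcond=None)[0])
r=L[(abs(L[:,2]-31)<2)&(abs(L[:,0])<66)&(abs(L[:,1])<39)]; print('rim',np.median(r[:,2]))
v=L[(abs(L[:,2]-56)<3)&(L[:,0]>56)&(L[:,0]<160)&(abs(L[:,1]-40)<30)]; print('lever',cv2.minAreaRect(v[:,:2].astype(np.float32)))
h=L[(abs(L[:,2]-56)<4)&(np.hypot(L[:,0]-34,L[:,1]-50)>116)&(np.hypot(L[:,0]-34,L[:,1]-50)<165)&(L[:,1]>-80)]; print('handle',np.median(h,0) if len(h) else 0)
E
python3 k.py w4.npz
```

```text
14.8 [ 0.54651399 -0.02533157  0.28720819] [ 0.47  0.18 -0.58  1.56  0.1   1.43 -0.35] [0.  0.1 0.3]
xyaw -13.7822054952676
[[1.0, 0.001, -0.0, -0.0], [-0.0, 0.963, 0.27, -0.068], [0.001, -0.27, 0.963, -0.142], [0.0, 0.0, 0.0, 1.0]] [[311.0, 0.0, 281.0], [0.0, 311.0, 206.0], [0.0, 0.0, 1.0]]
lever_eye 0.68 [314.1 245.4] [ 0.5671 -0.1224  0.057 ]
lever_handle 0.71 [308.5 262.7] [ 0.5547 -0.1481  0.05  ]
lever_hinge 0.73 [322.6 163. ] [ 0.5989 -0.0201  0.061 ]
base 1147 [-50.40197341 -22.16907567  36.60597049] [48.93908935 21.88025762 41.5575826 ] [28.49761851  0.14166739 39.16555549] ((-0.7492523193359375, -0.08769607543945312), (99.35376739501953, 44.03900146484375), 0.07484076172113419)
[ 3.32211765e-03 -1.50855927e-03  3.90687314e+01]
rim 31.147399905511712
lever ((108.03374481201172, 43.68994140625), (28.13392448425293, 104.48270416259766), 85.25782012939453)
handle [155.03535855  42.40505175  56.50000107]
```

View pics/w4.png

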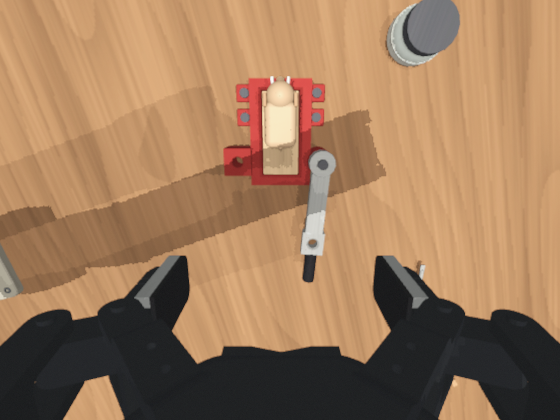

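The base is seated: its centre is off by less than 1 mm, its top is at 39.1 mm and it is level. The picture agrees, with the elephant in the pocket at (280,125) and the lever still open at about 1.49 rad. Next I'll grip the lever handle.

Request:
send_rows:
  deltas:
    - [1,[9.4,31.2,40],4.6]
    - [1,[7,31.8,40],0]
    - [1,[7,31.8,40],0]
    - [1,[7,31.8,40],0]
    - [1,[0,0,20],0]
    - [1,[0,0,0],0]
    - [1,[0,0,0],0]

```text
time: 15.88
position: [0.5391, -0.1513, 0.1074]
ee_rot: [-0.0, 0.988, -0.157, 0.0]
contact_force: [0.3, -0.5, 1.0]
width: 0.0855
```

```bash
python3 g.py .5532 -.1556 .033 -18.4
```

```text
t 15.875 pos [ 0.5391 -0.1513  0.1074] yaw -18.05 F [ 0.3 -0.5  1. ] w 0.0855
shift [14.6 -0.2 74.4] spin 0.35 zax [ 0.001  0.    -1.   ]
```

Request:
send_rows:
  deltas:
    - [1,[14.6,0,0],0.35]
    - [1,[0,0,25],0]
    - [1,[0,0,30],0]
    - [1,[0,0,19],0]
    - [1,[0,0,0],0]
    - [0.3,[0,0,0],0]
    - [0,[0,0,0],0]
    - [0,[0,0,0],0]
    - [0,[0,0,0],0]
    - [0,[0,0,0],0]
    - [0,[0,0,0],0]

```text
time: 17.25
position: [0.5527, -0.1571, 0.0331]
ee_rot: [0.0, 0.987, -0.161, 0.0]
contact_force: [-0.4, 0.5, 5.3]
width: 0.0138
```

```bash
python3 g.py .5532 -.1556 .033 -18.4
```

```text
t 17.25 pos [ 0.5527 -0.1571  0.0331] yaw -18.5 F [-0.4  0.5  5.3] w 0.0138
shift [ 0.  -1.6  0.1] spin -0.1 zax [ 0.001 -0.    -1.   ]
```

Request:
send_rows:
  deltas:
    - [0,[-17.6,-1.1,0],7.1]
    - [0,[-17.6,-1.1,0],7.1]
    - [0,[-17.6,-1.1,0],7.1]
    - [0,[-17.6,-1.1,0],7.1]
    - [0,[-17.6,-1.1,0],7.1]
    - [0,[-17.6,-1.1,0],7.1]
    - [0,[0,0,0],0]

```text
time: 18.12
position: [0.4728, -0.0899, 0.0331]
ee_rot: [0.0, 0.861, -0.508, 0.0]
contact_force: [-0.9, 0.7, 4.9]
width: 0.014
```

```bash
cat >> g.py <<'E'
H=np.array([.598,-.0208]); v=T[:2,3]-H; print('lever r',np.hypot(*v).round(4),'theta deg',round(np.degrees(np.arctan2(v[1],v[0]))+90-(-13.63)+0,2))
E
python3 g.py .5532 -.1556 .033 -61
```

```text
t 18.125 pos [ 0.4728 -0.0899  0.0331] yaw -61.08 F [-0.9  0.7  4.9] w 0.014
shift [ 96.4 -38.6   0.2] spin -0.08 zax [ 0.001 -0.    -1.   ]
lever r 0.143 theta deg -47.49
```

Request:
send_rows:
  deltas:
    - [0,[-17.6,-1.1,0],7.1]
    - [0,[-17.6,-1.1,0],7.1]
    - [0,[-17.6,-1.1,0],7.1]
    - [0,[-17.6,-1.1,0],7.1]
    - [0,[-17.6,-1.1,0],7.1]
    - [0,[-17.6,-1.1,0],7.1]
    - [0,[-0.5,0,0],0]
    - [0,[0,0,0],0]

```text
time: 19.12
position: [0.4594, 0.0126, 0.033]
ee_rot: [-0.0, -0.618, 0.786, 0.0]
contact_force: [-2.8, 1.3, 9.2]
width: 0.0142
```

```bash
python3 g.py .5532 -.1556 .033 -103.6
```

```text
t 19.125 pos [0.4594 0.0126 0.033 ] yaw -103.61 F [-2.8  1.3  9.2] w 0.0142
shift [ 141.4 -130.8    0. ] spin -0.01 zax [-0. -0. -1.]
lever r 0.1426 theta deg 270.07
```

Request:
send_rows:
  deltas:
    - [0,[-1.2,0,0],0]
    - [0,[0,0,0],0]
    - [0.3,[0,0,0],0]
    - [0.6,[0,0,0],0]
    - [0.6,[0,0,0],0]
    - [0.6,[0,0,0],0]
    - [0.6,[0,0,-20],0]
    - [0.6,[0,0,-40],0]
    - [1,[0,0,-60],0]
    - [1,[0,0,-60],0]
    - [1,[0,0,-60],0]
    - [1,[0,0,0],0]

```text
time: 20.62
position: [0.4616, 0.0138, 0.2773]
ee_rot: [0.003, -0.618, 0.786, -0.003]
contact_force: [-0.2, 0.6, -0.9]
width: 0.0853
```

```bash
python3 b.py w5 lever_eye lever_handle lug_hole pin_handle pin_stand; cp k.py k2.py; python3 - <<'E'
from h import *
d=np.load('w5.npz'); X=d['X'].reshape(-1,3); c=np.array([.5575,.0240]); a=np.radians(-103.63)
ex=np.array([np.cos(a),np.sin(a)]); ey=np.array([-ex[1],ex[0]])
L=np.c_[(X[:,:2]-c)@ex,(X[:,:2]-c)@ey,X[:,2]]*1000
v=L[(abs(L[:,2]-56.5)<2)&(abs(L[:,0]-34)<40)&(L[:,1]>-80)&(L[:,1]<30)]; print(len(v),np.median(v[:,2]),cv2.minAreaRect(v[:,:2].astype(np.float32)))
e=v[(abs(v[:,1]+54)<18)]; print('eye block',e.min(0),e.max(0))
E
```

```text
20.625 [0.46159821 0.01383803 0.27730459] [ 0.25 -0.04 -0.36  1.79 -0.01  1.39 -1.92] [-0.2  0.6 -0.9]
xyaw -103.68602197706497
[[1.0, 0.001, -0.0, 0.0], [-0.0, 0.962, 0.271, -0.069], [0.0, -0.271, 0.962, -0.142], [0.0, 0.0, 0.0, 1.0]] [[311.0, 0.0, 281.0], [0.0, 311.0, 206.0], [0.0, 0.0, 1.0]]
lever_eye 0.97 [283.5 146.1] [0.4994 0.0018 0.057 ]
lever_handle 0.92 [283.9 177.2] [0.4629 0.01   0.05  ]
pin_handle 0.86 [ 10.  142.4] [0.5745 0.2874 0.079 ]
pin_handle 0.75 [ 31.6 211. ] [0.498  0.2988 0.079 ]
pin_stand 0.75 [ 73.1 195. ] [0.499  0.3023 0.    ]
1873 56.24626256453513 ((26.290740966796875, -25.23666000366211), (40.69203567504883, 110.20543670654297), 2.383772850036621)
eye block [ 20.73864387 -71.95672132  54.52077334] [ 47.58717143 -36.51818908  58.45934438]
```

View pics/w5.png

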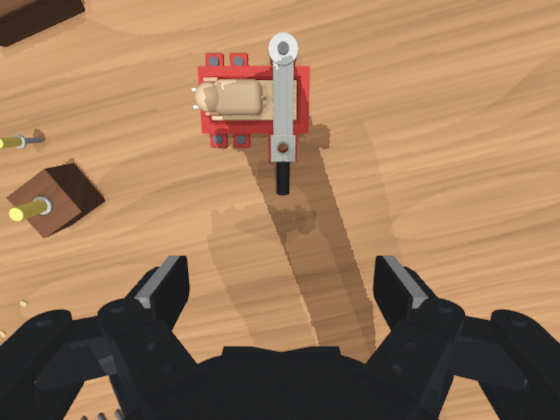

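The lever is shut: its block is centred at fixture x = 34.2 mm, and the picture shows its eye at (283,147) over the lug. The pin to use is the one in the stand at (30,210). The one at (10,142) is the small decoy.

Request:
send_rows:
  deltas:
    - [1,[-47.9,5.1,6],0]
    - [1,[-47.9,5.1,6],0]
    - [1,[-47.9,5.1,6],0]
    - [1,[-47.9,5.1,6],0]
    - [1,[-47.9,5.1,6],0]
    - [1,[-47.9,5.1,6],0]
    - [1,[0,0,0],-10]
    - [1,[0,0,0],-10]
    - [1,[0,0,0],-10]
    - [1,[0,0,0],-10]
    - [1,[0,0,0],-10]
    - [1,[0,0,0],-10]

```text
time: 22.42
position: [0.4975, 0.2998, 0.2354]
ee_rot: [0.001, 0.929, -0.369, -0.001]
contact_force: [0.1, 0.4, 0.6]
width: 0.0854
```

Request:
send_rows:
  deltas:
    - [0.5,[0,0,0],-10]
    - [0.5,[0,0,0],-10]
    - [0.5,[0,0,0],-10]
    - [0.5,[0,0,0],0]
    - [0.5,[0,0,0],0]

```text
time: 23.05
position: [0.4978, 0.2998, 0.2361]
ee_rot: [0.0, 0.993, -0.121, -0.0]
contact_force: [-0.7, -0.0, 0.6]
width: 0.043
```

```bash
python3 b.py w6 pin_handle pin_stand; cat > p.py <<'E'
from h import *
d=np.load('w6.npz'); X=d['X']; I=d['image'].astype(int)
y=(I[...,0]>120)&(I[...,1]>110)&(I[...,2]<90)&(np.hypot(X[...,0]-.5,X[...,1]-.3)<.13)&(X[...,2]>.03)
n,l,st,_=cv2.connectedComponentsWithStats(y.astype(np.uint8))
for k in range(1,n):
    P=X[l==k]
    if len(P)<15: continue
    zt=np.percentile(P[:,2],98); t=P[P[:,2]>zt-.003]; (cx,cy),r=cv2.minEnclosingCircle((t[:,:2]*1000).astype(np.float32)); print(len(P),'ztop',zt,'centre',cx,cy,'r',r)
x=X.reshape(-1,3); s=x[(abs(x[:,2]-.0545)<.003)&(np.hypot(x[:,0]-.5,x[:,1]-.3)<.06)]; print('stand',cv2.minAreaRect((s[:,:2]*1000).astype(np.float32)))
s=x[(abs(x[:,2]-.058)<.0015)&(np.hypot(x[:,0]-.5,x[:,1]-.3)<.03)]; print('collar',len(s),cv2.minEnclosingCircle((s[:,:2]*1000).astype(np.float32)) if len(s) else 0)
E
python3 p.py
```

```text
23.05 [0.49775876 0.29984224 0.23606028] [ 0.04  0.34 -0.82  1.54  0.25  1.37 -1.04] [-0.7 -0.   0.6]
xyaw -13.920251497547277
[[1.0, 0.001, -0.0, -0.0], [-0.0, 0.963, 0.27, -0.068], [0.001, -0.27, 0.963, -0.142], [0.0, 0.0, 0.0, 1.0]] [[311.0, 0.0, 281.0], [0.0, 311.0, 206.0], [0.0, 0.0, 1.0]]
pin_handle 0.82 [283.9 185.4] [0.5017 0.3042 0.079 ]
pin_handle 0.59 [355.1 151.8] [0.5753 0.3197 0.079 ]
43 ztop 0.05522021178811954 centre 507.09466552734375 334.9236755371094 r 4.528636932373047
49 ztop 0.06308020281666918 centre 577.0001831054688 317.10284423828125 r 4.385568618774414
38 ztop 0.05554028389229839 centre 496.18988037109375 330.2808532714844 r 4.147309303283691
153 ztop 0.09696233919130862 centre 500.2909240722656 303.0836486816406 r 7.7453789710998535
48 ztop 0.055687363359750726 centre 470.5884094238281 302.15875244140625 r 8.561046600341797
stand ((500.1998291015625, 302.8287353515625), (64.03939819335938, 64.27132415771484), 19.91241455078125)
collar 109 ((500.03277587890625, 311.2472229003906), 17.334714889526367)
```

View pics/w6.png

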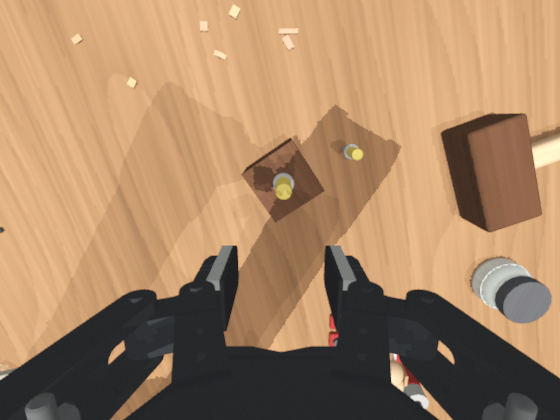

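The wrist view shows the stand's pin at (284,185). Its top is 97 mm above the bench and its radius 7.7 mm, as described. The decoy at (355,152) is only 63 mm tall. Now to grip it.

Request:
send_rows:
  deltas:
    - [0.5,[1.6,-3.6,40],0]
    - [0.5,[0,0,50],0]
    - [0.5,[0,0,40],0]
    - [0.5,[0,0,0],0]
    - [0.5,[0,0,0],0]

```text
time: 23.82
position: [0.501, 0.3039, 0.1084]
ee_rot: [-0.001, 0.993, -0.119, 0.001]
contact_force: [-0.0, 0.5, -0.0]
width: 0.0432
```

```bash
python3 g.py .5002 .3029 .063 -13.63
```

```text
t 23.825 pos [0.501  0.3039 0.1084] yaw -13.72 F [-0.   0.5 -0. ] w 0.0432
shift [-0.6  1.2 45.4] spin -0.09 zax [ 0.002  0.001 -1.   ]
lever r 0.3388 theta deg 210.26
```

Request:
send_rows:
  deltas:
    - [0.5,[-0.5,1,25],0]
    - [0.5,[0,0,20],0]
    - [0.5,[0,0,0],0]
    - [0.5,[0,0,0],0]
    - [0,[0,0,0],0]
    - [0,[0,0,0],0]
    - [0,[0,0,0],0]
    - [0,[0,0,0],0]
    - [0,[0,0,0],0]

```text
time: 24.95
position: [0.5, 0.3025, 0.0625]
ee_rot: [-0.0, 0.993, -0.119, 0.001]
contact_force: [-0.6, -0.6, 6.7]
width: 0.0142
```

```bash
python3 g.py .5002 .3029 .063 -13.63
```

```text
t 24.95 pos [0.5    0.3025 0.0625] yaw -13.7 F [-0.6 -0.6  6.7] w 0.0142
shift [ 0.1 -0.4 -0.5] spin -0.07 zax [ 0.001  0.    -1.   ]
lever r 0.3378 theta deg 210.49
```

Request:
send_rows:
  deltas:
    - [0,[0,0,-10],0]
    - [0,[0,0,-20],0]
    - [0,[0,0,-40],0]
    - [0,[0,0,-40],0]
    - [0,[4.8,20.8,0],0]
    - [0,[9.7,41.6,0],0]
    - [0,[9.7,41.6,0],0]
    - [0,[9.7,41.6,0],0]
    - [0,[9.7,41.6,0],0]
    - [0,[9.7,41.6,0],0]
    - [0,[9.7,41.6,0],0]
    - [0,[4.8,20.8,0],0]

```text
time: 26.45
position: [0.4962, 0.001, 0.1728]
ee_rot: [0.0, 0.993, -0.12, 0.0]
contact_force: [-0.2, -0.8, -0.1]
width: 0.0144
```

Request:
send_rows:
  deltas:
    - [0,[0,0,0],0]
    - [0,[0,0,0],0]
    - [0,[0,0,0],0]

```text
time: 26.82
position: [0.4965, 0.0047, 0.1719]
ee_rot: [-0.0, 0.993, -0.118, 0.0]
contact_force: [-0.7, 0.3, -0.8]
width: 0.0142
```

```bash
python3 g.py .497 .0037 .165 -13.63; python3 - <<'E'
from h import *
for n in ('wrist','scene'):
    c=cap(n); save('x_'+n,c['image']); X=cloud(c); np.savez('x_'+n+'.npz',X=X,image=c['image'],W=c['W'],K=c['camera_matrix'])
    for t in ('pin','pin_handle','lever_eye'):
        for r in bot.tip_of(n,t)[:2]: print(n,t,round(r['score'],2),np.round(r['point'],1))
    for t,p in dict(tip=[.497,.0037,.1185],eye=[.497,.0037,.057],handle=[.497,.0037,.188]).items(): print(t,proj(c,p).round(1))
    y=np.hypot(X[...,0]-.497,X[...,1]-.0037)<.016; print([ (z,np.round(np.median(X[y&(abs(X[...,2]-z)<.006)],0),4)) for z in (.13,.145,.16)])
w=cv2.imread('pics/x_wrist.png')[150:330,190:370]; s=cv2.imread('pics/x_scene.png'); u,v=map(int,proj(c,[.497,.0037,.09])); s=s[v-50:v+50,u-50:u+50]
cv2.imwrite('pics/x.png',np.hstack([cv2.resize(w,(400,400)),cv2.resize(s,(400,400))]))
E
```

```text
t 26.825 pos [0.4965 0.0047 0.1719] yaw -13.58 F [-0.7  0.3 -0.8] w 0.0142
shift [0.7 0.8 6.9] spin 0.05 zax [ 0.  0. -1.]
lever r 0.1046 theta deg 269.54
wrist pin 0.97 [284.5 225.8]
wrist pin_handle 0.87 [280.7 276.3]
wrist lever_eye 0.72 [279.  199.6]
wrist lever_eye 0.65 [281.8 200.3]
tip [282.  226.7]
eye [281.8 202.6]
handle [282.5 278.3]
[(0.13, array([0.4971, 0.0092, 0.1305])), (0.145, array([0.4977, 0.0093, 0.143 ])), (0.16, array([0.4987, 0.015 , 0.165 ]))]
scene pin 0.7 [426.  270.5]
scene pin 0.66 [294.5 185.7]
scene pin_handle 0.45 [426.6 251.7]
scene pin_handle 0.42 [295.  155.9]
scene lever_eye 0.88 [295.8 206. ]
scene lever_eye 0.42 [294.1 154.3]
tip [293.7 182.9]
eye [293.3 205.5]
handle [294.2 155.6]
[(0.13, array([0.4999, 0.0056, 0.1285])), (0.145, array([0.4997, 0.0061, 0.1443])), (0.16, array([0.5021, 0.0061, 0.1602]))]
```

View pics/x.png

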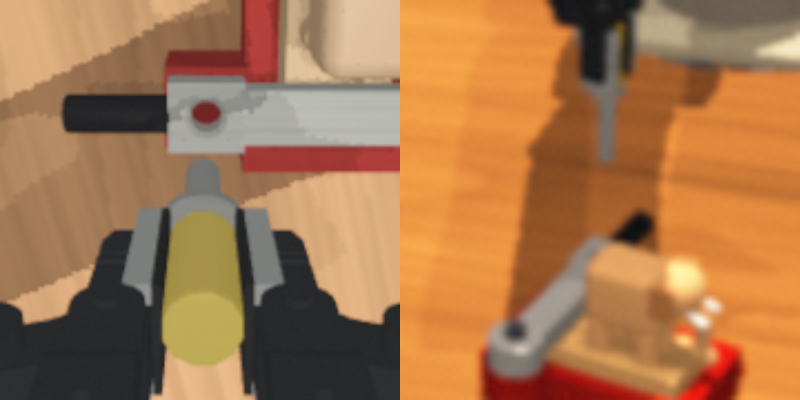

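```bash
python3 - <<'E'
from h import *
d=np.load('x_wrist.npz'); X=d['X']; c=dict(W=d['W'],camera_matrix=d['K']); I=d['image']
for p in ((282.7,200.4),(281.8,200.3)): print('eye',px_at_z(c,p,.0562).round(4))
# eye block outline from depth
a=np.radians(-103.63); ex=np.array([np.cos(a),np.sin(a)]); ey=np.array([-ex[1],ex[0]]); o=np.array([.497,.0037])
x=X.reshape(-1,3); L=np.c_[(x[:,:2]-o)@ex,(x[:,:2]-o)@ey,x[:,2]]*1000
b=L[(abs(L[:,2]-56.5)<1.5)&(abs(L[:,0])<22)&(L[:,1]>-22)&(L[:,1]<10)]; print('block',b.min(0),b.max(0),len(b))
# shank: fit axis at tip using pixels with z .12-.15
for z in (.125,.132,.139,.146):
    s=L[(abs(L[:,2]-z*1000)<3.5)&(np.hypot(L[:,0],L[:,1])<16)]; print(z,len(s),s.min(0).round(1),s.max(0).round(1),np.median(s,0).round(1))
E
python3 g.py .4973 .0035 .165 -13.63
```

```text
eye [0.4982 0.0052 0.0562]
eye [0.4975 0.0055 0.0562]
block [-14.27736895 -21.97408603  55.00127049] [13.52042102  9.83355708 57.98417009] 772
0.125 39 [ -6.2  -5.7 123.2] [ -2.4   3.8 128.5] [ -5.2  -1.3 126.3]
0.132 61 [ -6.4  -5.7 128.6] [ -2.    3.7 135.5] [ -5.3  -1.3 131.8]
0.139 64 [ -6.2  -5.5 135.5] [ -2.8   3.6 142.4] [ -5.3  -0.7 139.1]
0.146 36 [ -6.2  -4.7 143. ] [ -3.9   2.8 148. ] [ -5.6  -0.7 145.1]
t 27.225 pos [0.4965 0.0034 0.1716] yaw -13.69 F [ 0.1 -0.1  0.3] w 0.0142
shift [ 0.8 -0.3  6.6] spin -0.06 zax [-0. -0. -1.]
lever r 0.1043 theta deg 270.23
```

Request:
send_rows:
  deltas:
    - [0,[0.8,-0.3,20],0]
    - [0,[0,0,25],0]
    - [0,[0,0,10],0]
    - [0,[0,0,0],0]
    - [0,[0,0,0],0]
    - [0,[0,0,0],0]
    - [0,[0,0,0],0]

```text
time: 28.1
position: [0.4976, 0.0033, 0.117]
ee_rot: [0.0, 0.993, -0.119, 0.0]
contact_force: [0.6, -0.4, -0.7]
width: 0.0144
```

```bash
python3 g.py .4973 .0037 .0645 -13.63; python3 - <<'E'
from h import *
c=cap('wrist'); save('y',c['image']); w=c['image'][150:270,220:340]; save('yc',cv2.resize(w,(600,600),interpolation=2))
print(tool()[:3,3].round(4))
E
```

```text
t 28.1 pos [0.4976 0.0033 0.117 ] yaw -13.7 F [ 0.6 -0.4 -0.7] w 0.0144
shift [-0.4 -0.3 52.5] spin -0.07 zax [ 0.001 -0.    -1.   ]
lever r 0.1033 theta deg 270.11
[0.4976 0.0034 0.1169]
```

View pics/yc.png

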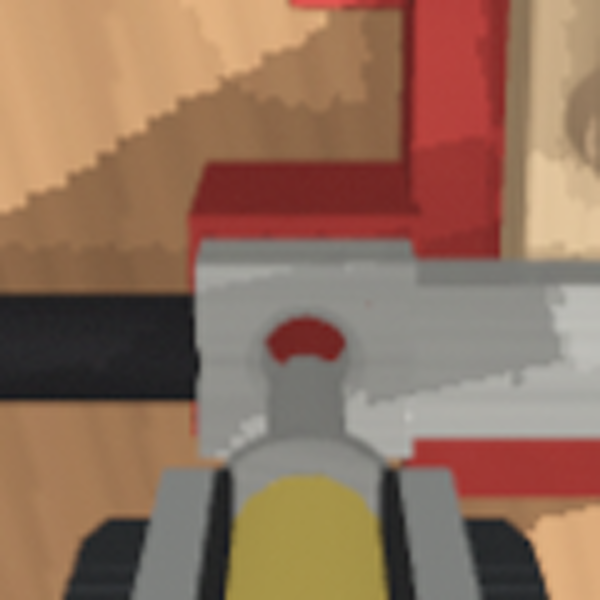

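The view shows the tip entering over the eye, with both centred at column 306. I'll lower it while watching the force.

Request:
send_rows:
  deltas:
    - [0,[0,0,4],0]
    - [0,[0,0,4],0]
    - [0,[0,0,4],0]
    - [0,[0,0,3],0]
    - [0,[0,0,0],0]

```text
time: 28.78
position: [0.4973, 0.0034, 0.1013]
ee_rot: [-0.0, 0.993, -0.119, -0.0]
contact_force: [-0.9, 0.3, 0.0]
width: 0.0148
```

```bash
python3 g.py .4973 .0037 .0645 -13.63
```

```text
t 28.775 pos [0.4973 0.0034 0.1013] yaw -13.69 F [-0.9  0.3  0. ] w 0.0148
shift [-0.  -0.3 36.8] spin -0.06 zax [-0.  0. -1.]
lever r 0.1036 theta deg 270.13
```

Request:
send_rows:
  deltas:
    - [0,[0,0,4],0]
    - [0,[0,0,4],0]
    - [0,[0,0,4],0]
    - [0,[0,0,4],0]
    - [0,[0,0,4],0]
    - [0,[0,0,4],0]
    - [0,[0,0,0],0]

```text
time: 29.65
position: [0.4972, 0.0034, 0.0773]
ee_rot: [0.0, 0.993, -0.119, -0.0]
contact_force: [0.0, 0.6, -0.1]
width: 0.0145
```

```bash
python3 g.py .4973 .0037 .0645 -13.63
```

```text
t 29.65 pos [0.4972 0.0034 0.0773] yaw -13.69 F [ 0.   0.6 -0.1] w 0.0145
shift [ 0.  -0.4 12.8] spin -0.06 zax [-0.  0. -1.]
lever r 0.1037 theta deg 270.15
```

Request:
send_rows:
  deltas:
    - [0,[0,0,4],0]
    - [0,[0,0,4],0]
    - [0,[0,0,3],0]
    - [0,[0,0,1.5],0]
    - [0,[0,0,1],0]
    - [0,[0,0,0],0]

```text
time: 30.4
position: [0.4975, 0.0034, 0.0644]
ee_rot: [0.0, 0.993, -0.119, 0.0]
contact_force: [-2.9, 0.1, 3.8]
width: 0.0142
```

```bash
python3 g.py .4973 .0037 .0645 -13.63
```

```text
t 30.4 pos [0.4975 0.0034 0.0644] yaw -13.69 F [-2.9  0.1  3.8] w 0.0142
shift [-0.2 -0.3 -0.1] spin -0.06 zax [ 0. -0. -1.]
lever r 0.1034 theta deg 270.1
```

Contact has begun. I'll press slightly, release, back off vertically and check.

Request:
send_rows:
  deltas:
    - [0,[0,0,1],0]
    - [0,[0,0,0],0]
    - [0.2,[0,0,0],0]
    - [0.5,[0,0,0],0]
    - [0.5,[0,0,0],0]
    - [0.5,[0,0,0],0]
    - [0.5,[0,0,-20],0]
    - [0.5,[0,0,-40],0]
    - [0.5,[0,0,-60],0]
    - [1,[0,0,-60],0]
    - [1,[0,0,-30],0]
    - [1,[0,0,0],0]

```text
time: 31.9
position: [0.4985, 0.0035, 0.2754]
ee_rot: [0.0, 0.993, -0.119, 0.002]
contact_force: [-0.1, 0.5, -0.2]
width: 0.0853
```

```bash
python3 b.py z1 lever_eye pin_handle; python3 k.py z1.npz | head -3; python3 - <<'E'
from h import *
d=np.load('z1.npz'); X=d['X'].reshape(-1,3); c=np.array([.5575,.0240]); a=np.radians(-103.63)
ex=np.array([np.cos(a),np.sin(a)]); ey=np.array([-ex[1],ex[0]])
L=np.c_[(X[:,:2]-c)@ex,(X[:,:2]-c)@ey,X[:,2]]*1000
v=L[(abs(L[:,2]-56.3)<1.2)&(abs(L[:,0]-34)<13)&(L[:,1]>-30)&(L[:,1]<25)]; print('lever bar',cv2.minAreaRect(v[:,:2].astype(np.float32)))
p=L[(np.hypot(L[:,0]-34,L[:,1]+54)<20)&(L[:,2]>70)]; zt=np.percentile(p[:,2],98); t=p[p[:,2]>zt-2]; print('pin top z (expect 98.2)',zt,cv2.minEnclosingCircle(t[:,:2].astype(np.float32)))
save('z1c',cv2.resize(d['image'][40:260,180:400],(660,660))[:600])
E
```

```text
31.9 [0.49847976 0.0035475  0.27542522] [ 0.58  0.07 -0.71  1.69  0.05  1.39 -0.37] [-0.1  0.5 -0.2]
xyaw -13.697350778470035
[[1.0, 0.001, -0.0, -0.0], [-0.0, 0.963, 0.27, -0.068], [0.001, -0.27, 0.963, -0.142], [0.0, 0.0, 0.0, 1.0]] [[311.0, 0.0, 281.0], [0.0, 311.0, 206.0], [0.0, 0.0, 1.0]]
lever_eye 0.93 [282.6 180. ] [0.501  0.0018 0.057 ]
pin_handle 0.77 [280.1 185.6] [0.4976 0.0005 0.079 ]
base 538 [-49.94734037 -22.24330849  36.72504106] [23.00995961 20.82354061 42.44438602] [ -6.57160584 -17.36093855  39.1606254 ] ((-13.478729248046875, -0.7124767303466797), (72.9862060546875, 42.978031158447266), 0.0775139257311821)
[3.02674419e-03 6.93825566e-03 3.92799982e+01]
rim 31.10231405744213
lever bar ((34.05062484741211, -2.246004104614258), (54.287147521972656, 21.90607261657715), 89.86421966552734)
pin top z (expect 98.2) 369.08898722002164 ((20.370637893676758, -53.34722137451172), 9.408196449279785)
```

View pics/z1c.png

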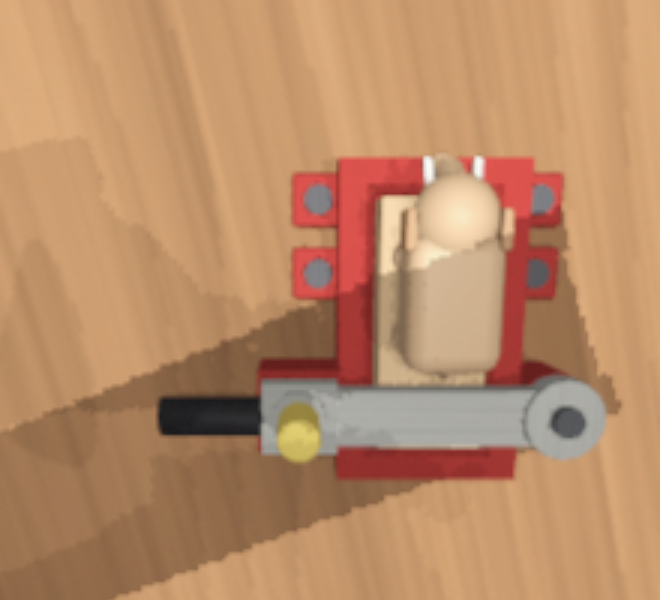

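```bash
python3 - <<'E'
from h import *
d=np.load('z1.npz'); X=d['X'].reshape(-1,3); c=np.array([.5575,.0240]); a=np.radians(-103.63)
ex=np.array([np.cos(a),np.sin(a)]); ey=np.array([-ex[1],ex[0]])
L=np.c_[(X[:,:2]-c)@ex,(X[:,:2]-c)@ey,X[:,2]]*1000
p=L[(np.hypot(L[:,0]-34,L[:,1]+54)<20)&(L[:,2]>65)&(L[:,2]<130)]; zt=np.percentile(p[:,2],95); t=p[abs(p[:,2]-zt)<2]; print('pin top',zt,cv2.minEnclosingCircle(t[:,:2].astype(np.float32)))
q=L[(np.hypot(L[:,0]-34,L[:,1]+54)<12)&(L[:,2]>58.5)&(L[:,2]<63)]; print('collar z',len(q),np.median(q[:,2]) if len(q) else 0)
E
```

```text
pin top 99.04684849842634 ((33.522544860839844, -54.00762939453125), 7.593560218811035)
collar z 95 60.194638428334336
```

All checks agree, so I'm handing in.

```bash
python3 -c "
from cell import bot
print(bot.job_done(), bot.sense()['time'])"
```

```text
the job is handed in; nothing more can be done
the job is handed in; nothing more can be done
```

The elephant is seated in the pocket with its bare end at the hinge end. The lever is shut across the bare end, and the full-size yellow pin is pushed through the lever's eye into the lug. I handed in at about 32 s of the 70 s allowed, and no verdict was reported.

| Last check | Measured | Expected |
|---|---|---|
| Base top above bench | 39.2 mm, level | 40 mm (depth reads about 0.8 mm low) |
| Base position (taken before shutting the lever) | within 1 mm | within 4 mm |
| Lever angle | about 0.14° (0.002 rad) | under 0.05 rad |
| Pin top above bench | 99.0 mm | 99 mm |
| Collar top above bench | 60.2 mm | 61 mm (same low reading) |
| Pin position from the eye | about 0.5 mm | within 4 mm |

- **Base after shutting:** the lever hides the bare end, so the base's lengthwise position could not be fully measured again. The end that still showed had moved by no more than about half a millimetre.
- **Disagreement:** the point detector put the eye and pin handle about 4 mm from where the depth data did. I relied on the depth data, which matched the given sizes, and the pin went in with almost no force.
- **Bystanders:** I did not measure the mallet, jar or gouge afterwards. The arm stayed clear of all three.

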